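Tare the balance through its shuttered key well

TASK

Tare the balance with the petri dish left standing on its pan: push the orange shutter all the way to the right by its tab, reach a fingertip into the well that it uncovers and press the sunken blue tare key fully down, keeping it down for at least two seconds. Then let the key come up and push the shutter all the way back so that it covers the blue key again. Never press the red calibration key, do not force anything, and leave the dish and the other things on the bench where they are; nothing is to be picked up.

Things in the scene. Friction and masses are not known exactly. Their poses are not given: they have to be found in the camera images.
- balance: White lab balance, fixed to the bench, 180 mm deep (own x, away from its front) by 294 mm wide (own y, to its left), flat deck 55 mm above the bench. Origin: centre of its underside; z up. Yaw varies. Dish on a round steel pan at left, two key wells with one shared orange shutter at right, a flat display in front of the wells. Two rails 6 mm high at own x = +-37 mm guide the shutter along own y.
- pan_top (a point): Centre of the pan's top, at own x = 0, y = +83 mm of the balance, 67 mm above the bench; the pan is 110 mm across.
- tare_well (a point): Centre of the mouth of the left well, level with the deck (55 mm above the bench), at own x = 0, y = -40 mm of the balance. Rectangular well, 50 mm (balance x) by 38 mm (balance y), 29 mm deep, the blue tare key at its bottom. Axes as the balance. Covered by the shutter at the start.
- cal_well (a point): Centre of the mouth of the right well, at own x = 0, y = -102 mm of the balance; same size, the red calibration key at its bottom. Open at the start.
- shutter_tab (a point): Top centre of the upright tab of the orange shutter, 80 mm above the bench. The tab is 30 mm (balance x) by 8 mm (balance y) and stands 20 mm above the middle of the shutter plate, which is 66 mm (balance x) by 50 mm (balance y), its upper side 60 mm above the bench. Pushed sideways along the balance's y.
- shutter (a joint): Shutter position, m: 0 = left end stop, tare well covered, tab over its centre; grows towards the balance's -y (right); 0.062 = right end stop, tare well open and red key covered. About 1.5 N of friction, stays where left; the plate overlaps a covered well by 6 mm each side along y. Starts at 0 to 0.004.
- tare_key_top (a point): Centre of the top of the blue tare key, 40 mm (balance x) by 28 mm (balance y); at rest 37 mm above the bench, 18 mm below the deck. Hidden under the shutter at the start.
- tare_key (a joint): Travel of the blue tare key, m: 0 = up, 0.005 = fully down. Spring: moves from about 1.4 N, fully down at about 5 N, comes up when released.
- cal_key_top (a point): Centre of the top of the red calibration key, of the same size and height as the blue one. Not to be pressed.
- cal_key (a joint): Travel of the red calibration key, m: 0 = up, 0.005 = fully down; same spring.
- dish: Closed petri dish, 92 mm across, 30 mm high, standing loose on the pan; origin: centre of its underside, on the pan top. Stays there.
- tube_rack: Bystander, loose on the bench: orange tube rack with capped tubes, 88x128x58 mm. Origin: centre of its underside.
- timer: Bystander, loose on the bench: white count-down timer lying on its back, 70x66x18 mm. Origin: centre of its underside.
- cutters: Bystander, loose on the bench: red-handled side cutters lying flat, 54x136x12 mm. Origin: centre of its underside.
- marker: Bystander, loose on the bench: white marker with a black cap, lying, 17x131x19 mm. Origin: centre of its underside.
- screwdriver: Bystander, loose on the bench: red-handled screwdriver, lying, 25x205x25 mm. Origin: centre of its underside.

How it is judged:
By the outcome, as a careful person would: the job done as asked, in the order asked, and still so for the second after the job is handed in, with the robot touching nothing.
It also fails if it takes over 48 s, if anything falls off the work surface, if the arm or the gripper's body presses on something with over 40 N, if the wrist force passes 120 N, or if a joint passes its speed limit or range.

ROBOT

A 7-joint arm with a two-finger parallel gripper is mounted at the origin on a cart in front of the work surface, level with it; the furniture and walls round the work are solid. World frame = base frame: x ahead of the robot, y to its left, z up, the work surface at z = 0. Lengths are in m, angles in rad, forces in N, time in s.
With the tool pointing down it reaches from about 0.35 to 0.9 m from the base axis. Payload 7.2 kg.
Tool frame: the origin (TCP) lies on the mounting face of the last link; the fingertips stand 173 mm ahead of it and the grasp point (between the pads) lies 155 mm ahead of it (env.tips_ahead is the distance from the TCP to the fingertips, in m); z points along the fingers, y is the line along which they close (so a half turn about z gives the same grasp; the last joint's range is limited). The gripper opens to 85 mm and grips with 20 to 120 N. Pads are 22 mm wide; open, the fingers measure 114 mm over their backs; the gripper's body (76 mm by 85 mm) begins 54 mm behind the grasp point. The pads swing forward as they close: fully open they stand 13 mm farther back than shut.
Start: joints at [-1.416, 0.411, -0.013, 1.596, 0.006, 1.134, -0.082], TCP at [0.138, 0.61, 0.405] pointing down, gripper open.
Joint ranges: [-2.95, 2.95], [-0.29, 1.99], [-1.47, 1.44], [0.14, 2.54], [-1.03, 4.17], [0.13, 1.85], [-2.86, 2.86]. Speed limits (rad/s): [2.39, 2.39, 3.01, 3.01, 3.14, 3.14, 3.14].

INTERFACE

Orientations are given as a unit quaternion [w, x, y, z].
In Python, from rig import get_state, imaging, env gives the robot as it stands. The module is installed in compiled form; this text tells all that it offers.
- The arm moves only by the tool play_rows, never from a script. Its argument "rows" is a list of rows, each a list of 7 numbers: the finger opening in m, from 0 to 0.0854, then the shift along the world's x, y, z in m, then the turn, a rotation vector about the world's x, y, z in degrees. A call has exactly 8 rows; each row is the pose to reach, as a shift and turn from the pose commanded when the call began; what a row does not reach only later rows make up. A row lasts 1/12 s, in which the tool goes at most 41.7 mm and 7.16 degrees, less where a joint would pass 70% of its speed; a pose out of reach is approached as far as the arm can. A call with a gripper value outside its range is refused whole. The fingers move at their own pace and stop on an object; the grip force is fixed at half the most. Time passes only in rows, so rows that repeat a pose let the fingers close, or fill a call up. It gives the time, the measured TCP pose, the force, the opening and the grip force at its end, in the units of the state.
- get_state(): the state, without advancing time (a new reading comes with each control period).
- imaging.grab_frame(name): name is "scene" or "top"; returns the picture (480x640x3 uint8, blue, green, red); there is no depth.
- imaging.camera_info(name): a dict with "mtx" (3x3 intrinsics, pixels), "k1" (the pictures are not rectified: a ray, as slopes to the right and down, at radius r is drawn at 1 + k1 r^2 times it, then the intrinsics apply), "origin" and "rotation" of the camera in the world. Camera axes: x right, y down, z forward; pixel columns grow to the right and rows downward; lengths in m; the calibration is good to about 2 mm. A picture is of the moment at which its call begins. camera_info takes no time and is no camera call.
- env.hand_in(): hands the job in; it is judged then, once.
Trained networks look in the newest picture that a camera, given by its name, has taken for a name from the list of things; names that differ only in an ending like _2 or _b are one class to them, and where a whole thing is asked for, a point or a joint stands for the part that bears it (a point fixed in the world has none). Each returns a list of dicts, best first, with "p" (0 to 1); they miss things now and then, are a little off and sometimes report something else, mostly with a low value. They report only what shows in the picture. A call takes as long as a camera call.
- imaging.masks_of(camera, thing): "region" (480x640 bool, what is visible of it) and "pixel" ([column, row] in pixels, amid what is visible of it).
- imaging.mark_of(camera, thing): "pixel" ([column, row] in pixels: a listed point, or the origin of a listed thing).
The state is a dict: "time": time; "joints": joint angles; "qd": joint speeds; "tau": joint torques, N m; "position": TCP position; "orientation": TCP orientation; "wrist_force": force on the tool from outside, world axes, zero at the start; "torque": the same for the moment, N m; "width": opening from 0.0 (shut) to 1.0 (fully open); "finger_force": force on a finger pad.
Only numpy, scipy, OpenCV 4.12 (cv2) and the standard library are available. Lean on these libraries where they do the work, as an engineer would, in place of code of your own. Each camera call takes 0.05 s, during which the arm holds its last target. There are 200 camera calls.

## Working session

There is one attempt and no reset: what is moved stays moved. The work goes in short steps, Python scripts to look and compute and a tool call to move; the robot and the scene stay as the last step left them, time stands still between calls to the robot, and variables do not carry over. Pictures are saved under pics/ and viewed, at most 10 in all, crops included, and the job is handed in when it is done.

Besides the shell and the picture viewer there is one more tool, called after "Emit:" as name([rows], argument=value, ...), one row to a line, values as JSON. play_rows: Moves the arm, as the interface text tells. Its arguments: {"type":"object","properties":{"rows":{"type":"array"}},"required":["rows"]}

```bash
mkdir -p pics
cat > h.py <<'E'
import numpy as np, cv2
from rig import get_state, imaging, env
def ray(cam,px):
    c=imaging.camera_info(cam); M=np.array(c["mtx"],float)
    d=np.array([(px[0]-M[0,2])/M[0,0],(px[1]-M[1,2])/M[1,1]]); s=d.copy()
    for _ in range(20): s=d/(1+c["k1"]*(s@s))
    R=np.array(c["rotation"]); return np.array(c["origin"]),R@np.array([s[0],s[1],1])
def at(cam,px,z):
    o,d=ray(cam,px); return o+d*(z-o[2])/d[2]
E
python3 - <<'E'
from h import *
np.set_printoptions(precision=4,suppress=True)
for c in("scene","top"):
    cv2.imwrite(f"pics/{c}0.png",imaging.grab_frame(c)); print(c,imaging.camera_info(c)["origin"])
    for n,z in(("pan_top",.067),("tare_well",.055),("cal_well",.055),("shutter_tab",.08),("cal_key_top",.037),("balance",0),("dish",.067)):
        for m in imaging.mark_of(c,n)[:2]: print(n,round(m["p"],2),np.round(m["pixel"]),at(c,m["pixel"],z))
s=get_state();print(s)
E
```

```text
scene [-0.035  -0.757   0.6881]Traceback (most recent call last):
  File "<stdin>", line 6, in <module>
  File "h.py", line 9, in at
    o,d=ray(cam,px); return o+d*(z-o[2])/d[2]
        ~~~^^^^^^^^
  File "h.py", line 7, in ray
    R=np.array(c["rotation"]); return np.array(c["origin"]),R@np.array([s[0],s[1],1])
                                                            ~^~~~~~~~~~~~~~~~~~~~~~~~
ValueError: matmul: Input operand 1 has a mismatch in its core dimension 0, with gufunc signature (n?,k),(k,m?)->(n?,m?) (size 3 is different from 4)
```

```bash
sed -i 's/R=np.array(c\["rotation"\])/q=c["rotation"]; R=Rotation.from_quat([q[1],q[2],q[3],q[0]]).as_matrix()/; 1a from scipy.spatial.transform import Rotation' h.py
sed -i '1,2!b' h.py
python3 - <<'E'
from h import *
np.set_printoptions(precision=4,suppress=True)
for c in("scene","top"):
    cv2.imwrite(f"pics/{c}0.png",imaging.grab_frame(c)); print(c,imaging.camera_info(c)["origin"])
    for n,z in(("pan_top",.067),("tare_well",.055),("cal_well",.055),("shutter_tab",.08),("cal_key_top",.037),("balance",0),("dish",.067)):
        for m in imaging.mark_of(c,n)[:2]: print(n,round(m["p"],2),np.round(m["pixel"]),at(c,m["pixel"],z))
s=get_state();print(s)
E
```

```text
scene [-0.035  -0.757   0.6881]
pan_top 0.83 [303. 239.] [0.5069 0.1495 0.067 ]
tare_well 0.82 [319. 271.] [0.4765 0.0364 0.055 ]
cal_well 0.71 [337. 285.] [ 0.4781 -0.0264  0.055 ]
cal_well 0.58 [321. 265.] [0.4914 0.0522 0.055 ]
shutter_tab 0.72 [324. 263.] [0.4802 0.0242 0.08  ]
cal_key_top 0.5 [333. 296.] [ 0.4652 -0.0324  0.037 ]
balance 0.6 [313. 284.] [0.4822 0.0715 0.    ]
dish 0.83 [298. 238.] [0.4992 0.1591 0.067 ]
top [0.2896 0.06   1.072 ]
pan_top 0.38 [279. 255.] [0.5063 0.1591 0.067 ]
tare_well 0.71 [330. 263.] [0.4816 0.0395 0.055 ]
tare_well 0.46 [185. 227.] [0.5923 0.3838 0.055 ]
cal_well 0.88 [355. 264.] [ 0.4766 -0.0197  0.055 ]
shutter_tab 0.62 [333. 261.] [0.481  0.0326 0.08  ]
cal_key_top 0.57 [358. 265.] [ 0.4762 -0.0266  0.037 ]
balance 0.6 [318. 263.] [ 0.495   0.0704 -0.    ]
dish 0.55 [278. 255.] [0.5055 0.1613 0.067 ]
{'time': 0.9, 'joints': array([-1.4162,  0.4111, -0.0127,  1.5962,  0.0056,  1.1343, -0.0822]), 'qd': array([ 0.0001,  0.0012,  0.0011, -0.0002,  0.0007,  0.0024, -0.001 ]), 'tau': array([  0.0013, -60.04  ,   0.6816, -29.9731,   0.0139,   0.0018,
        -0.    ]), 'position': array([0.1381, 0.6096, 0.4047]), 'orientation': array([-0.    ,  0.1112,  0.9938,  0.    ]), 'wrist_force': array([-0.1204, -0.4252,  0.697 ]), 'torque': array([-0.0306, -0.0211, -0.0305]), 'finger_force': 0.0, 'width': 1.000375622872474}
```

View pics/scene0.png

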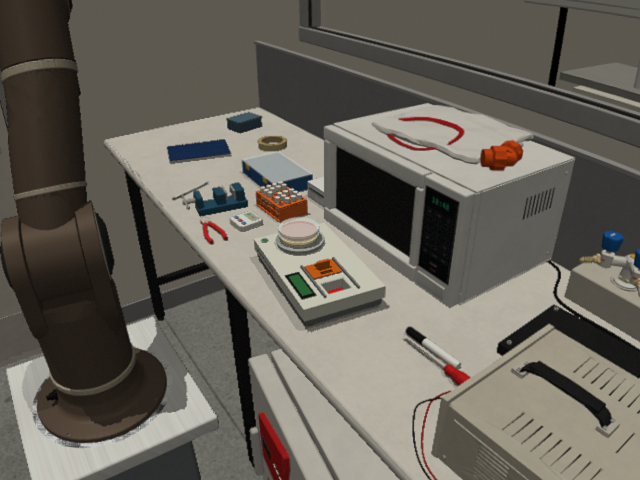

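View pics/top0.png

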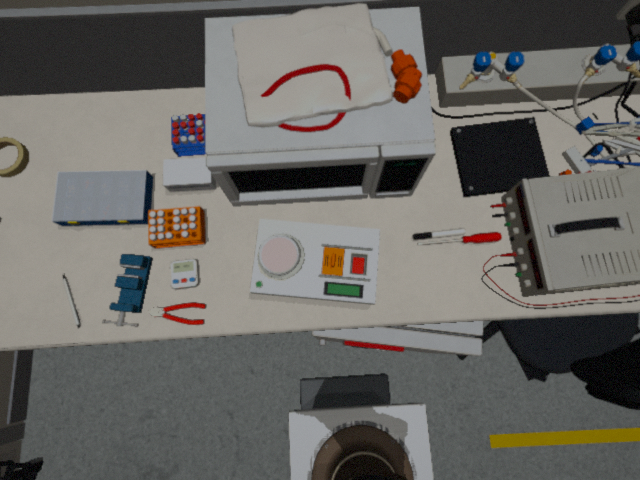

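```bash
cat >> h.py <<'E'
def proj(cam,P):
    c=imaging.camera_info(cam); q=c["rotation"]; R=Rotation.from_quat([q[1],q[2],q[3],q[0]]).as_matrix()
    v=(np.atleast_2d(P)-np.array(c["origin"]))@R; s=v[:,:2]/v[:,2:]
    s=s*(1+c["k1"]*(s**2).sum(1,keepdims=True)); M=np.array(c["mtx"]); return s*[M[0,0],M[1,1]]+M[:2,2]
def b2w(b,P):
    P=np.atleast_2d(np.array(P,float)); c,s=np.cos(b[2]),np.sin(b[2])
    return np.c_[b[0]+c*P[:,0]-s*P[:,1],b[1]+s*P[:,0]+c*P[:,1],P[:,2]]
E
cat > fit.py <<'E'
from h import *
from scipy.optimize import minimize
np.set_printoptions(precision=4,suppress=True)
K=4
def sil(cam,b,shape):
    im=np.zeros(shape,np.uint8)
    a=np.linspace(0,2*np.pi,40); cyl=lambda r,z0,z1:[[r*np.cos(t),.083+r*np.sin(t),z] for t in a for z in(z0,z1)]
    box=[[x,y,z] for x in(-.09,.09) for y in(-.147,.147) for z in(0,.055)]
    for P in(box,cyl(.055,.055,.067),cyl(.046,.067,.097)):
        p=proj(cam,b2w(b,P)); h=cv2.convexHull(np.round(p*K*16).astype(np.int32))
        cv2.fillConvexPoly(im,h,1,shift=4)
    return im
obs={}
for c in("top","scene"):
    imaging.grab_frame(c); m=np.zeros((480,640),bool)
    for n in("balance","dish","shutter"):
        r=imaging.masks_of(c,n)
        if r: m|=r[0]["region"]; print(c,n,r[0]["p"],r[0]["region"].sum(),r[0]["pixel"])
    m=cv2.morphologyEx(m.astype(np.uint8),cv2.MORPH_CLOSE,np.ones((5,5)))
    obs[c]=cv2.resize(m,None,fx=K,fy=K,interpolation=cv2.INTER_NEAREST)
def cost(b,cams): return sum((sil(c,b,obs[c].shape)!=obs[c]).sum()/obs[c].sum() for c in cams)
for cams in(("top",),("scene",),("top","scene")):
    r=minimize(cost,[.49,.073,-.07],(cams,),method="Nelder-Mead",options=dict(initial_simplex=[[.49,.073,-.07],[.5,.073,-.07],[.49,.083,-.07],[.49,.073,0]]))
    print(cams,r.x,r.fun)
b=r.x
print("tare,cal,tab,pan",b2w(b,[[0,-.04,.055],[0,-.102,.055],[0,-.04,.08],[0,.083,.067]]))
out=[]
for c,(x0,y0) in(("top",(235,205)),("scene",(240,190))):
    im=cv2.resize(imaging.grab_frame(c)[y0:y0+130,x0:x0+160],None,fx=5,fy=5)[:,:]
    def dr(P,col): cv2.polylines(im,[np.round((proj(c,b2w(b,P))-[x0,y0]+.5)*5).astype(int)],True,col,1)
    R=lambda x,y,hx,hy,z:[[x-hx,y-hy,z],[x+hx,y-hy,z],[x+hx,y+hy,z],[x-hx,y+hy,z]]
    dr(R(0,0,.09,.147,.055),(255,0,0));dr(R(0,-.102,.025,.019,.055),(255,255,0));dr(R(0,-.102,.02,.014,.037),(0,255,0))
    dr(R(0,-.04,.033,.025,.06),(255,0,255));dr(R(0,-.04,.015,.004,.08),(0,255,255))
    dr([[.055*np.cos(t),.083+.055*np.sin(t),.067] for t in np.linspace(0,6.28,40)],(255,0,0))
    cv2.imwrite(f"pics/fit_{c}.png",im[:,:800][:600])
E
python3 fit.py; cd pics; python3 -c "
import cv2,numpy as np
a=cv2.imread('fit_top.png');b=cv2.imread('fit_scene.png')
print(a.shape)"
```

```text
top balance 0.76 7977 [323.4, 261.3]
top dish 0.96 1245 [278.4, 253.0]
top shutter 0.74 568 [333.6, 261.8]
scene balance 0.84 7613 [317.0, 277.1]
scene dish 0.96 1037 [298.3, 233.2]
scene shutter 0.61 475 [321.6, 266.3]
('top',) [ 0.4931  0.0727 -0.1526] 0.027815230287994822
('scene',) [ 0.4999  0.0854 -0.1382] 0.06031901416561097
('top', 'scene') [ 0.4928  0.074  -0.1472] 0.11539729447890203
tare,cal,tab,pan [[ 0.4869  0.0344  0.055 ]
 [ 0.4778 -0.0269  0.055 ]
 [ 0.4869  0.0344  0.08  ]
 [ 0.505   0.1561  0.067 ]]
(600, 800, 3)
```

View pics/fit_top.png

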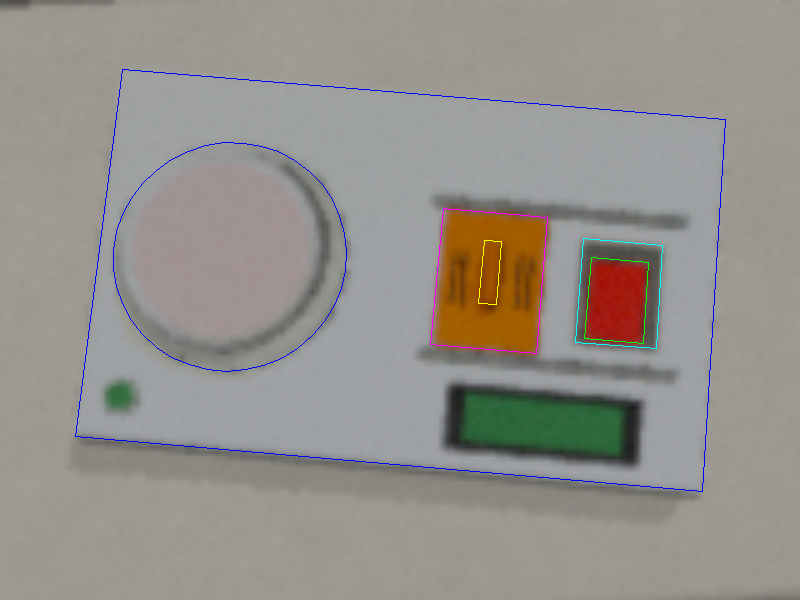

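View pics/fit_scene.png

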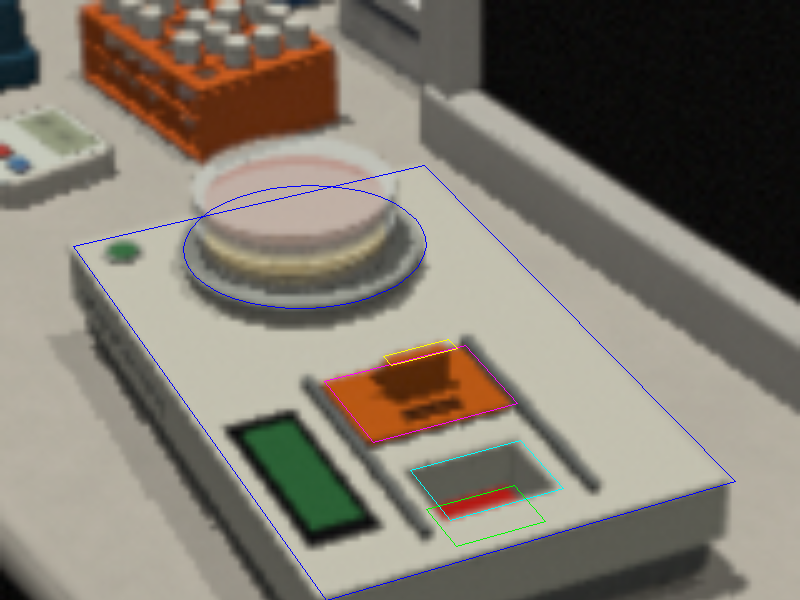

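Both overlays match. The balance is at about (0.493, 0.074) with a yaw of about −8.4°, and the fit lines up with the shutter (top view, about (333, 261)) and the red well (about (358, 264)). I'll move the closed fingers to the left of the tab, with the tool's y axis along the balance's x.

Emit:
play_rows([
  [0,0.017,-0.026,0,-4],
  [0,0.034,-0.052,0,-8],
  [0,0.05,-0.08,0,-12],
  [0,0.07,-0.11,0,-16],
  [0,0.088,-0.137,0,-21],
  [0,0.106,-0.165,0,-25],
  [0,0.124,-0.192,0,-29],
  [0,0.141,-0.22,0,-33],
])

```text
invalid input at $.rows[0]: expected 7 numbers
```

Emit:
play_rows([
  [0,0.017,-0.026,0,0,0,-4],
  [0,0.034,-0.052,0,0,0,-8],
  [0,0.05,-0.08,0,0,0,-12],
  [0,0.07,-0.11,0,0,0,-16],
  [0,0.088,-0.137,0,0,0,-21],
  [0,0.106,-0.165,0,0,0,-25],
  [0,0.124,-0.192,0,0,0,-29],
  [0,0.141,-0.22,0,0,0,-33],
])

```text
time: 2.07
position: [0.2799, 0.3881, 0.4049]
orientation: [-0.0, 0.39, 0.921, 0.0]
wrist_force: [1.1, 0.7, -0.1]
width: -0.002
finger_force: 0.0
```

Emit:
play_rows([
  [0,0.02,-0.032,0,0,0,-5],
  [0,0.04,-0.064,0,0,0,-10],
  [0,0.06,-0.095,0,0,0,-16],
  [0,0.08,-0.127,0,0,0,-21],
  [0,0.1,-0.16,-0.01,0,0,-26],
  [0,0.12,-0.19,-0.02,0,0,-32],
  [0,0.14,-0.22,-0.03,0,0,-37],
  [0,0.16,-0.25,-0.04,0,0,-42],
])

```text
time: 2.73
position: [0.4398, 0.1379, 0.3648]
orientation: [0.0, 0.695, 0.719, 0.001]
wrist_force: [0.5, -0.1, -0.8]
width: 0.001
finger_force: 0.0
```

Emit:
play_rows([
  [0,0.013,-0.02,-0.015,0,0,-3],
  [0,0.026,-0.04,-0.03,0,0,-6],
  [0,0.039,-0.06,-0.045,0,0,-9],
  [0,0.051,-0.077,-0.06,0,0,-10.6],
  [0,0.051,-0.077,-0.065,0,0,-10.6],
  [0,0.051,-0.077,-0.065,0,0,-10.6],
  [0,0.051,-0.077,-0.065,0,0,-10.6],
  [0,0.051,-0.077,-0.065,0,0,-10.6],
])

```text
time: 3.4
position: [0.4899, 0.0635, 0.3003]
orientation: [-0.0, 0.756, 0.654, 0.0]
wrist_force: [0.2, -1.0, 0.4]
width: -0.0
finger_force: 0.0
```

```bash
cat > st.py <<'E'
from h import *
np.set_printoptions(precision=4,suppress=True)
b=np.array([.493,.074,-.147]); s=get_state(); p=s["position"]; c,n=np.cos(b[2]),np.sin(b[2]); d=p[:2]-b[:2]
q=s["orientation"]; R=Rotation.from_quat([*q[1:],q[0]]).as_matrix()
print("t",s["time"],"own xy",c*d[0]+n*d[1],-n*d[0]+c*d[1],"tip z",p[2]-env.tips_ahead,env.tips_ahead,"tool y deg",np.degrees(np.arctan2(R[1,1],R[0,1])),"tilt",R[:,2],"F",s["wrist_force"])
E
python3 st.py; python3 -c "
from h import *
a=imaging.grab_frame('scene')[170:320,200:400];cv2.imwrite('pics/s1.png',cv2.resize(a,None,fx=4,fy=4))"
```

```text
t 3.4 own xy -0.0014941187910283516 -0.010815788116468213 tip z 0.12685683060271397 0.1734 tool y deg -8.264981864779678 tilt [ 0.0004  0.0008 -1.    ] F [ 0.1667 -1.0031  0.4064]
```

View pics/s1.png

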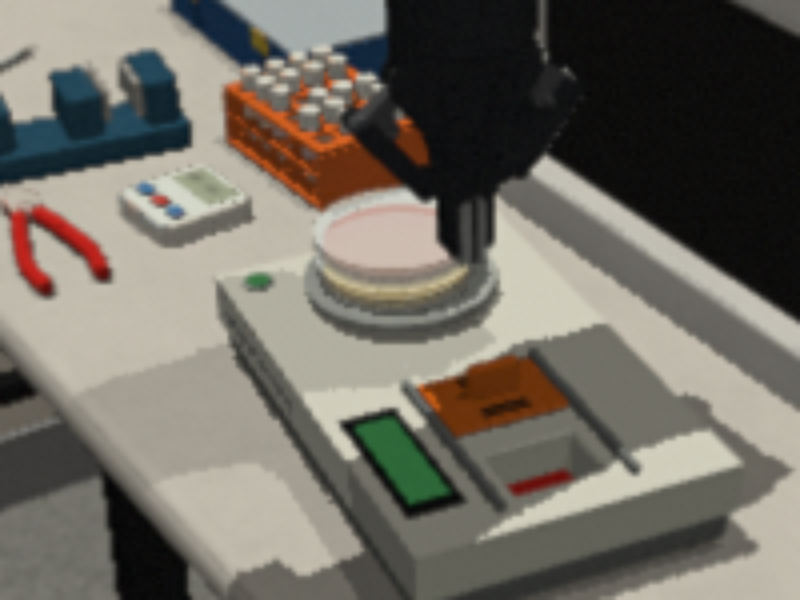

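The closed fingers hang left of the shutter, clear of the dish, and nothing has moved. I'll lower them to tab height.

Emit:
play_rows([
  [0,0,0,-0.012,0,0,0],
  [0,0,0,-0.024,0,0,0],
  [0,0,0,-0.036,0,0,0],
  [0,0,0,-0.048,0,0,0],
  [0,0,0,-0.056,0,0,0],
  [0,0,0,-0.06,0,0,0],
  [0,0,0,-0.06,0,0,0],
  [0,0,0,-0.06,0,0,0],
])

```text
time: 4.12
position: [0.4902, 0.0628, 0.2401]
orientation: [0.0, 0.757, 0.654, 0.0]
wrist_force: [0.6, 0.2, -0.4]
width: 0.0
finger_force: 0.0
```

```bash
python3 st.py
```

```text
t 4.1167 own xy -0.001095074684316861 -0.011528934844863418 tip z 0.06672190943595047 0.1734 tool y deg -8.34186531659652 tilt [ 0.0004  0.0002 -1.    ] F [ 0.6304  0.1733 -0.4162]
```

Emit:
play_rows([
  [0,-0.001,-0.007,0,0,0,0],
  [0,-0.002,-0.014,0,0,0,0],
  [0,-0.003,-0.021,0,0,0,0],
  [0,-0.004,-0.028,0,0,0,0],
  [0,-0.005,-0.035,0,0,0,0],
  [0,-0.006,-0.042,0,0,0,0],
  [0,-0.007,-0.049,0,0,0,0],
  [0,-0.008,-0.056,0,0,0,0],
])

```text
time: 4.78
position: [0.482, 0.0057, 0.2397]
orientation: [-0.0, 0.757, 0.654, 0.0]
wrist_force: [-0.4, 2.4, 1.4]
width: -0.002
finger_force: 1.0
```

```bash
python3 st.py
```

```text
t 4.7833 own xy -0.0009079887049271238 -0.0691441887136544 tip z 0.06633677929177972 0.1734 tool y deg -8.380689578465523 tilt [ 0.  0. -1.] F [-0.3835  2.4405  1.3947]
```

Emit:
play_rows([
  [0,-0.0004,-0.003,0,0,0,0],
  [0,-0.0008,-0.006,0,0,0,0],
  [0,-0.0012,-0.008,0,0,0,0],
  [0,-0.0015,-0.01,0,0,0,0],
  [0,-0.0017,-0.0115,0,0,0,0],
  [0,-0.0019,-0.013,0,0,0,0],
  [0,-0.0021,-0.014,0,0,0,0],
  [0,-0.0022,-0.015,0,0,0,0],
])

```text
time: 5.45
position: [0.4799, -0.0084, 0.2397]
orientation: [-0.0, 0.757, 0.654, -0.0]
wrist_force: [0.4, 2.1, 0.4]
width: 0.001
finger_force: 0.8
```

Emit:
play_rows([
  [0,0,-0.0003,0,0,0,0],
  [0,0,-0.0006,0,0,0,0],
  [0,-0.0001,-0.0009,0,0,0,0],
  [0,-0.0002,-0.0012,0,0,0,0],
  [0,-0.0002,-0.0014,0,0,0,0],
  [0,-0.0002,-0.0016,0,0,0,0],
  [0,-0.0003,-0.0018,0,0,0,0],
  [0,-0.0003,-0.002,0,0,0,0],
])

```text
time: 6.12
position: [0.4796, -0.0105, 0.2397]
orientation: [0.0, 0.757, 0.654, -0.0]
wrist_force: [-0.2, 0.8, 0.1]
width: 0.002
finger_force: 0.8
```

```bash
python3 st.py
```

```text
t 6.1167 own xy -0.0008937840661736151 -0.08551856344408298 tip z 0.06626963056391494 0.1734 tool y deg -8.366260963490937 tilt [ 0. -0. -1.] F [-0.1836  0.8476  0.1236]
```

Still only friction force, so I'll continue in small steps until I feel the stop.

Emit:
play_rows([
  [0,0,-0.0003,0,0,0,0],
  [0,0,-0.0006,0,0,0,0],
  [0,-0.0001,-0.0009,0,0,0,0],
  [0,-0.0002,-0.0012,0,0,0,0],
  [0,-0.0002,-0.0014,0,0,0,0],
  [0,-0.0002,-0.0016,0,0,0,0],
  [0,-0.0003,-0.0018,0,0,0,0],
  [0,-0.0003,-0.002,0,0,0,0],
])

```text
time: 6.78
position: [0.4794, -0.0116, 0.2397]
orientation: [-0.0, 0.757, 0.654, 0.0]
wrist_force: [0.4, 6.5, -0.3]
width: 0.002
finger_force: 3.3
```

The end stop is at own y = −86.6 mm for the fingertip, and −87 mm was expected. I'll back off to above the tare well and look.

Emit:
play_rows([
  [0,0.001,0.006,0.001,0,0,0],
  [0,0.002,0.013,0.003,0,0,0],
  [0,0.003,0.02,0.006,0,0,0],
  [0,0.005,0.028,0.008,0,0,0],
  [0,0.006,0.036,0.01,0,0,0],
  [0,0.0075,0.043,0.01,0,0,0],
  [0,0.0075,0.047,0.01,0,0,0],
  [0,0.0075,0.047,0.01,0,0,0],
])

```text
time: 7.45
position: [0.4869, 0.0359, 0.2496]
orientation: [-0.0, 0.756, 0.654, 0.0]
wrist_force: [0.4, 0.7, 0.7]
width: -0.001
finger_force: 0.0
```

```bash
python3 st.py; python3 -c "
from h import *
a=imaging.grab_frame('scene')[200:320,240:400];cv2.imwrite('pics/s2.png',cv2.resize(a,None,fx=5,fy=5))"
```

```text
t 7.45 own xy -0.0004899195183635128 -0.03860809710221248 tip z 0.07621300951628335 0.1734 tool y deg -8.255893049896576 tilt [-0.      0.0003 -1.    ] F [0.3724 0.7115 0.6822]
```

View pics/s2.png

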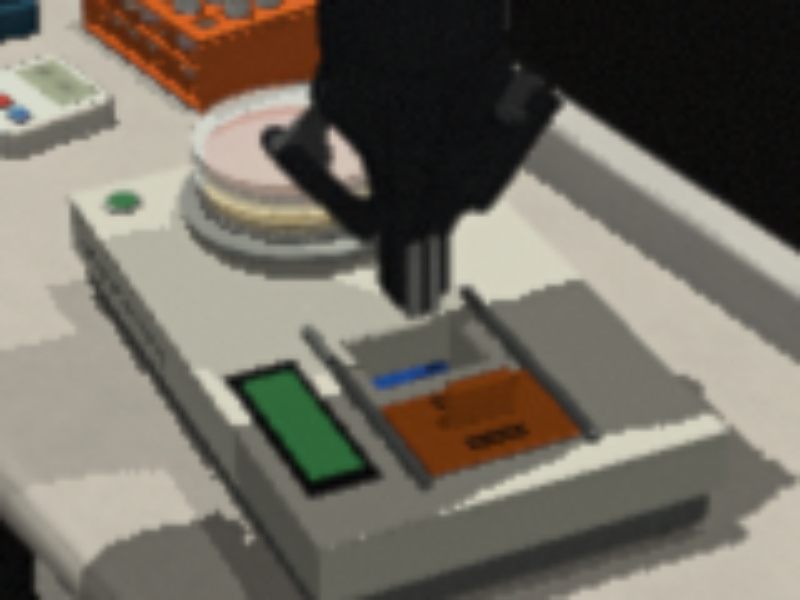

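The shutter is fully right and the blue key shows in the well at crop pixel (410, 375). I'll descend into the well.

Emit:
play_rows([
  [0,0,-0.001,-0.006,0,0,0],
  [0,0,-0.001,-0.012,0,0,0],
  [0,0,-0.001,-0.018,0,0,0],
  [0,0,-0.001,-0.024,0,0,0],
  [0,0,-0.001,-0.029,0,0,0],
  [0,0,-0.001,-0.033,0,0,0],
  [0,0,-0.001,-0.036,0,0,0],
  [0,0,-0.001,-0.036,0,0,0],
])

```text
time: 8.17
position: [0.4866, 0.0335, 0.213]
orientation: [-0.0, 0.757, 0.654, -0.0]
wrist_force: [0.0, -0.1, -0.1]
width: -0.003
finger_force: 0.0
```

Emit:
play_rows([
  [0,0,0,-0.001,0,0,0],
  [0,0,0,-0.002,0,0,0],
  [0,0,0,-0.003,0,0,0],
  [0,0,0,-0.004,0,0,0],
  [0,0,0,-0.005,0,0,0],
  [0,0,0,-0.006,0,0,0],
  [0,0,0,-0.007,0,0,0],
  [0,0,0,-0.007,0,0,0],
])

```text
time: 8.83
position: [0.4869, 0.0336, 0.2067]
orientation: [0.0, 0.757, 0.654, 0.0]
wrist_force: [-0.2, -0.2, 3.9]
width: 0.001
finger_force: 1.9
```

```bash
python3 st.py
```

```text
t 8.8333 own xy -8.09809592368111e-05 -0.04085086243826119 tip z 0.03334418996481872 0.1734 tool y deg -8.361472121414062 tilt [ 0.0004  0.0001 -1.    ] F [-0.2244 -0.1978  3.9188]
```

Emit:
play_rows([
  [0,0,0,-0.0005,0,0,0],
  [0,0,0,-0.001,0,0,0],
  [0,0,0,-0.0015,0,0,0],
  [0,0,0,-0.002,0,0,0],
  [0,0,0,-0.0025,0,0,0],
  [0,0,0,-0.003,0,0,0],
  [0,0,0,-0.003,0,0,0],
  [0,0,0,-0.003,0,0,0],
])

```text
time: 9.5
position: [0.487, 0.0334, 0.2051]
orientation: [-0.0, 0.757, 0.654, 0.001]
wrist_force: [-5.8, 0.7, 25.8]
width: 0.001
finger_force: 12.7
```

The key is bottomed out. I'll ease the force while keeping it fully down, and hold.

Emit:
play_rows([
  [0,0,0,0.001,0,0,0],
  [0,0,0,0.001,0,0,0],
  [0,0,0,0.001,0,0,0],
  [0,0,0,0.001,0,0,0],
  [0,0,0,0.001,0,0,0],
  [0,0,0,0.001,0,0,0],
  [0,0,0,0.001,0,0,0],
  [0,0,0,0.001,0,0,0],
])

```text
time: 10.17
position: [0.487, 0.0335, 0.2053]
orientation: [-0.0, 0.757, 0.654, 0.0]
wrist_force: [-3.7, 0.6, 13.4]
width: 0.0
finger_force: 6.7
```

13 N, which is comfortably above the 5 N needed. I'll hold it for another 2.7 s.

Emit:
play_rows([
  [0,0,0,0,0,0,0],
  [0,0,0,0,0,0,0],
  [0,0,0,0,0,0,0],
  [0,0,0,0,0,0,0],
  [0,0,0,0,0,0,0],
  [0,0,0,0,0,0,0],
  [0,0,0,0,0,0,0],
  [0,0,0,0,0,0,0],
])

```text
time: 10.83
position: [0.487, 0.0335, 0.2054]
orientation: [-0.0, 0.757, 0.654, 0.0]
wrist_force: [-2.6, -0.7, 13.1]
width: 0.003
finger_force: 6.7
```

Emit:
play_rows([
  [0,0,0,0,0,0,0],
  [0,0,0,0,0,0,0],
  [0,0,0,0,0,0,0],
  [0,0,0,0,0,0,0],
  [0,0,0,0,0,0,0],
  [0,0,0,0,0,0,0],
  [0,0,0,0,0,0,0],
  [0,0,0,0,0,0,0],
])

```text
time: 11.5
position: [0.487, 0.0335, 0.2054]
orientation: [-0.0, 0.757, 0.654, 0.0]
wrist_force: [-1.7, -0.0, 13.2]
width: -0.003
finger_force: 6.7
```

Emit:
play_rows([
  [0,0,0,0,0,0,0],
  [0,0,0,0,0,0,0],
  [0,0,0,0,0,0,0],
  [0,0,0,0,0,0,0],
  [0,0,0,0,0,0,0],
  [0,0,0,0,0,0,0],
  [0,0,0,0,0,0,0],
  [0,0,0,0,0,0,0],
])

```text
time: 12.17
position: [0.487, 0.0335, 0.2053]
orientation: [-0.0, 0.757, 0.654, 0.0]
wrist_force: [-2.8, -0.3, 14.0]
width: -0.0
finger_force: 6.7
```

Emit:
play_rows([
  [0,0,0,0,0,0,0],
  [0,0,0,0,0,0,0],
  [0,0,0,0,0,0,0],
  [0,0,0,0,0,0,0],
  [0,0,0,0,0,0,0],
  [0,0,0,0,0,0,0],
  [0,0,0,0,0,0,0],
  [0,0,0,0,0,0,0],
])

```text
time: 12.83
position: [0.487, 0.0335, 0.2054]
orientation: [-0.0, 0.757, 0.654, 0.0]
wrist_force: [-3.2, 0.4, 13.0]
width: 0.002
finger_force: 6.7
```

Emit:
play_rows([
  [0,0,0,0.004,0,0,0],
  [0,0,0,0.01,0,0,0],
  [0,0,0,0.02,0,0,0],
  [0,0,0,0.032,0,0,0],
  [0,0,0,0.046,0,0,0],
  [0,0,0,0.06,0,0,0],
  [0,0,0,0.072,0,0,0],
  [0,0,0,0.08,0,0,0],
])

```text
time: 13.5
position: [0.4869, 0.0334, 0.2862]
orientation: [0.0, 0.757, 0.654, 0.0]
wrist_force: [0.8, 0.2, -0.1]
width: 0.001
finger_force: 0.0
```

```bash
python3 st.py
```

```text
t 13.5 own xy -0.00012900656722730948 -0.04103956262527662 tip z 0.11278448848358436 0.1734 tool y deg -8.375514036348445 tilt [ 0.001   0.0002 -1.    ] F [ 0.769   0.2045 -0.117 ]
```

Emit:
play_rows([
  [0,-0.002,-0.012,0,0,0,0],
  [0,-0.004,-0.026,0,0,0,0],
  [0,-0.006,-0.042,0,0,0,0],
  [0,-0.008,-0.058,0,0,0,0],
  [0,-0.01,-0.072,0,0,0,0],
  [0,-0.012,-0.082,0,0,0,0],
  [0,-0.013,-0.088,0,0,0,0],
  [0,-0.013,-0.088,0,0,0,0],
])

```text
time: 14.17
position: [0.4733, -0.056, 0.2845]
orientation: [-0.0, 0.758, 0.653, -0.0]
wrist_force: [-0.2, -0.1, -0.3]
width: -0.003
finger_force: 0.0
```

```bash
python3 st.py
```

```text
t 14.1667 own xy -0.0004933790516569343 -0.13149254968456303 tip z 0.11107227848024326 0.1734 tool y deg -8.497803854654894 tilt [-0.0006 -0.0004 -1.    ] F [-0.1716 -0.1462 -0.2607]
```

Emit:
play_rows([
  [0,0,0,-0.01,0,0,0],
  [0,0,0,-0.02,0,0,0],
  [0,0,0,-0.03,0,0,0],
  [0,0,0,-0.037,0,0,0],
  [0,0,0,-0.042,0,0,0],
  [0,0,0,-0.046,0,0,0],
  [0,0,0,-0.046,0,0,0],
  [0,0,0,-0.046,0,0,0],
])

```text
time: 14.83
position: [0.4738, -0.0545, 0.2385]
orientation: [-0.0, 0.757, 0.654, -0.0]
wrist_force: [-0.2, 0.3, -0.3]
width: -0.004
finger_force: 0.0
```

```bash
python3 st.py
```

```text
t 14.8333 own xy -0.00014257761587202836 -0.12992031402053647 tip z 0.06510596916874414 0.1734 tool y deg -8.371100243885051 tilt [-0.0004 -0.0002 -1.    ] F [-0.247   0.269  -0.3193]
```

Emit:
play_rows([
  [0,0.001,0.007,0.001,0,0,0],
  [0,0.002,0.014,0.001,0,0,0],
  [0,0.003,0.021,0.001,0,0,0],
  [0,0.004,0.028,0.001,0,0,0],
  [0,0.005,0.035,0.001,0,0,0],
  [0,0.006,0.042,0.001,0,0,0],
  [0,0.007,0.049,0.001,0,0,0],
  [0,0.008,0.055,0.001,0,0,0],
])

```text
time: 15.5
position: [0.482, 0.0015, 0.2397]
orientation: [0.0, 0.757, 0.654, 0.0]
wrist_force: [0.3, -1.7, 1.2]
width: 0.001
finger_force: 1.0
```

Emit:
play_rows([
  [0,0.0004,0.003,0,0,0,0],
  [0,0.0008,0.006,0,0,0,0],
  [0,0.0012,0.008,0,0,0,0],
  [0,0.0015,0.01,0,0,0,0],
  [0,0.0018,0.012,0,0,0,0],
  [0,0.0021,0.014,0,0,0,0],
  [0,0.0023,0.0155,0,0,0,0],
  [0,0.0025,0.0165,0,0,0,0],
])

```text
time: 16.17
position: [0.4843, 0.0172, 0.2397]
orientation: [-0.0, 0.757, 0.654, -0.0]
wrist_force: [-0.2, -1.2, -0.6]
width: 0.002
finger_force: 0.8
```

```bash
python3 st.py
```

```text
t 16.1667 own xy -0.00030814392509590123 -0.05751426897264573 tip z 0.06625653329408066 0.1734 tool y deg -8.368448491872394 tilt [-0.0001  0.     -1.    ] F [-0.2105 -1.1989 -0.6027]
```

Emit:
play_rows([
  [0,0,0.0004,0,0,0,0],
  [0,0.0001,0.0008,0,0,0,0],
  [0,0.0002,0.0012,0,0,0,0],
  [0,0.0002,0.0015,0,0,0,0],
  [0,0.0003,0.0018,0,0,0,0],
  [0,0.0003,0.0021,0,0,0,0],
  [0,0.0003,0.0023,0,0,0,0],
  [0,0.0003,0.0023,0,0,0,0],
])

```text
time: 16.83
position: [0.4846, 0.0194, 0.2397]
orientation: [-0.0, 0.757, 0.654, -0.0]
wrist_force: [0.2, -1.2, -0.5]
width: -0.001
finger_force: 0.6
```

Emit:
play_rows([
  [0,0,0.0003,0,0,0,0],
  [0,0,0.0005,0,0,0,0],
  [0,0.0001,0.0007,0,0,0,0],
  [0,0.0001,0.0009,0,0,0,0],
  [0,0.0002,0.0011,0,0,0,0],
  [0,0.0002,0.0013,0,0,0,0],
  [0,0.0002,0.0015,0,0,0,0],
  [0,0.0002,0.0015,0,0,0,0],
])

```text
time: 17.5
position: [0.4847, 0.0204, 0.2397]
orientation: [0.0, 0.757, 0.653, -0.0]
wrist_force: [-1.2, -4.7, 0.4]
width: -0.003
finger_force: 2.2
```

The force has risen to 4.7 N, and the two contacts imply 62.3 mm of shutter travel, so it's at the left stop. I'll back off, lift and check.

Emit:
play_rows([
  [0,-0.0005,-0.003,0,0,0,0],
  [0,-0.001,-0.007,0,0,0,0],
  [0,-0.0015,-0.01,0.004,0,0,0],
  [0,-0.0015,-0.01,0.02,0,0,0],
  [0,-0.0015,-0.01,0.05,0,0,0],
  [0,-0.0015,-0.01,0.08,0,0,0],
  [0,-0.0015,-0.01,0.11,0,0,0],
  [0,-0.0015,-0.01,0.14,0,0,0],
])

```text
time: 18.17
position: [0.483, 0.0105, 0.3814]
orientation: [-0.0, 0.757, 0.653, 0.0]
wrist_force: [1.0, 0.9, 0.0]
width: -0.002
finger_force: 0.0
```

Emit:
play_rows([
  [0,0,0,0.01,0,0,0],
  [0,0,0,0.02,0,0,0],
  [0,0,0,0.03,0,0,0],
  [0,0,0,0.03,0,0,0],
  [0,0,0,0.03,0,0,0],
  [0,0,0,0.03,0,0,0],
  [0,0,0,0.03,0,0,0],
  [0,0,0,0.03,0,0,0],
])

```text
time: 18.83
position: [0.4832, 0.0109, 0.4088]
orientation: [-0.0, 0.757, 0.654, -0.001]
wrist_force: [0.2, 0.4, -0.6]
width: 0.001
finger_force: 0.0
```

```bash
python3 st.py; python3 -c "
from h import *
a=imaging.grab_frame('scene')[190:310,240:400];cv2.imwrite('pics/s3.png',cv2.resize(a,None,fx=5,fy=5))"
```

```text
t 18.8333 own xy -0.0004983008279873767 -0.06387140280373232 tip z 0.23544473512265585 0.1734 tool y deg -8.368115570817771 tilt [-0.0015 -0.0007 -1.    ] F [ 0.1955  0.3942 -0.577 ]
```

View pics/s3.png

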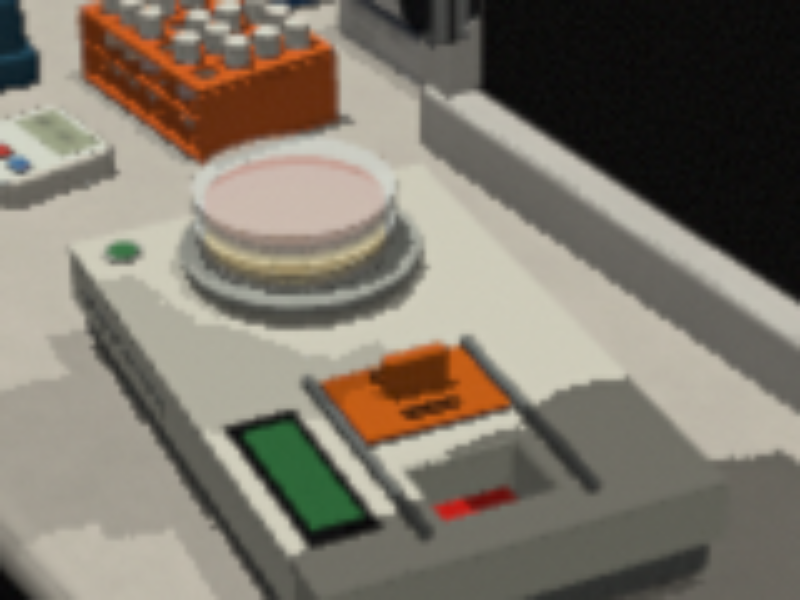

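The shutter is back at the left stop (crop pixel (415, 395)) covering the blue key. The red key is untouched, the dish is in place and the gripper is clear.

```bash
python3 -c "
from h import *
print(env.hand_in())"
```

```text
the job is handed in; nothing more can be done
None
```

The job is handed in at about 19 s: the tare key was held fully down for over 3 s (peak about 26 N, then 13 N), the shutter is back at its left stop over the blue key, and the red key, dish and bystanders were not touched.

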